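# Set the jig stop and hold a pull handle flush on a tilted door stile

### The arm

A 6-joint arm with a two-finger parallel gripper is mounted at the origin on the work surface. World frame = base frame: x ahead of the robot, y to its left, z up, the work surface at z = 0. Lengths are in m, angles in rad, forces in N, time in s.
With the tool pointing down it reaches from about 0.375 to 0.75 m from the base axis. Payload 9 kg.
Tool frame: the origin (TCP) lies midway between the tips of the shut fingers; the grasp point (between the pads) lies 19 mm behind it (robot.pinch_z is the distance from the TCP to the grasp point, in m); x points along the fingers, y is the direction in which the jaws open and shut, and the axes are right-handed (so a half turn about x gives the same grasp; the last joint's range is limited). The gripper opens to 85 mm and grips with 20 to 120 N. Pads are 22 mm wide; open, the fingers measure 114 mm over their backs; the gripper's body (76 mm by 85 mm) begins 54 mm behind the grasp point. The pads swing forward as they close: fully open they stand 13 mm farther back than shut.
Start: joints at [1.087, 0.104, 0.097, 1.564, 0, 1.353], TCP at [0.158, 0.579, 0.231] pointing down, gripper open.
Joint ranges: [-2.99, 2.99], [-0.84, 1.86], [-1.1, 1.16], [-1.84, 2.11], [-1.51, 1.56], [-3.14, 3.14]. Speed limits (rad/s): [2.22, 2.22, 2.57, 3.14, 3.14, 3.14].

### API

Orientations are given as a rotation vector (axis times angle).
In Python, from bench import robot gives the robot as it stands.
- The arm moves only by the tool drive_tool, never from a script. Its argument "targets" is a list of rows, each a list of 3 entries, a list of its own where there are three numbers: the shift along the world's x, y, z in units of 30 mm (1.0 is 30 mm), then the turn, a rotation vector about the world's x, y, z in units of 8 degrees (1.0 is 8 degrees), then the gripper's target within -1 to 1 (fully open at 1, half-way at 0, shut at -1). A call has 1 to 12 rows; each row shifts and turns the commanded pose from where the row before left it; what a row does not reach is not made up. A row lasts 1/10 s, in which the tool goes at most 50 mm and 8.59 degrees, less where a joint would pass 70% of its speed; a pose out of reach is approached as far as the arm can. A call is refused whole if a number of a shift passes 1 or a number of a turn 1, either way. A call with a gripper value outside its range is refused whole. The fingers move at their own pace and stop on an object; "grip_force" is the grip in N (left out, the last holds). Time passes only in rows, so rows that do not move let the fingers close. It gives the time, the measured TCP pose, the force and the opening at its end, in the units of the state.
- robot.get_obs(): the state, without advancing time (a new reading comes with each control period).
- robot.grab_frame(name): name is "scene" or "top"; returns a dict with "frame" (480x640x3 uint8, blue, green, red), "depth" (480x640 float32, m along the optical axis (not along the pixel's ray), 0 where there is no reading), "fx", "fy", "cx", "cy" (pixels), "view" (4x4, takes a point from world to camera coordinates). Camera axes: x right, y up, looking along -z (the intrinsics and any distortion apply to the point x, -y, -z); pixel columns grow to the right and rows downward; lengths in m; the calibration is good to about 2 mm. A picture is of the moment at which its call begins.
- robot.hand_in(): hands the job in, once; it reports no verdict.
The state is a dict: "time": time; "qpos": joint angles; "joint_velocities": joint speeds; "tau": joint torques, N m; "tool_pos": TCP position; "ee_rot": TCP orientation; "contact_force": force on the tool from outside, world axes, zero at the start; "moment": the same for the moment, N m; "finger_gap": finger opening in m.
Only numpy, scipy, OpenCV 4.12 (cv2) and the standard library are available. Lean on these libraries where they do the work, as an engineer would, in place of code of your own. Each camera call takes 0.05 s, during which the arm holds its last target. There are 200 camera calls.

### The job

We are fitting a pull handle to this door stile. Slide the stop along the stand's rail until its butt face lines up with the red pointer, then pick up the black pull handle and hold its backplate flush on the sloped white face, matched to the slope, lying along the stile and centred across its width, with its end up against the stop. Finish while still gripping the handle and pressing it onto the face with a firm light push (about 10 N), so that the fitter across the bench can drive the screws: do not let go, leave the stop at the pointer and leave the other tools and boxes where they are.

Things in the scene. Friction and masses are not known exactly. Their poses are not given: they have to be found in the camera images.
- stile: White hollow plastic door profile, 76 x 380 x 51 mm, clamped in the blue stand's tilted, locked cradle. Origin: centre of its upper flat face, about 125 mm over the table. x up the slope (roughly to the robot), y along it (roughly to the robot's right), z square out. The face slopes down away from the robot by 0.15 to 0.42 rad. End clamps stand 14 mm over it within 25 mm of its ends.
- handle: The loose black pull handle, about 0.3 kg, standing on its backplate in one of three spots right of the stand. Origin: centre of the backplate's underside; x along its length, z up. Backplate 140 (x) by 44 (y) by 6 mm. The straight grip bar of its bow runs along x, 16 mm wide (y), from 42 to 56 mm above the underside, open below for 78 mm between its posts. The same either way round.
- stop_face (a point): Point on the stop's flat butt face, the side of its dark steel arm that looks along -y of the stile; in the plane of the stile's face, mid-width; axes as the stile's. The arm is 10 mm thick and reaches across the face, 2 to 18 mm above it; the handle's end goes against it. The carriage's side is level with this face.
- stop_grip (a point): Middle of the orange upright grip on the dark carriage that rides the rail along the stile's upper edge; axes as the stile's. The grip is 16 mm thick along y, 24 mm along x, and stands from 24 mm below to 10 mm above this point (z); the carriage below is 40 mm along y. From stop_face it lies 70 mm along x, 20 mm along y, 38 mm along z and moves with it.
- stop (a joint): Place of the stop's butt face along the rail in m, growing to the stile's +y; 0 is the middle of the stile, travel -0.012 to 0.140. It stays where it is left; about 7 N moves it. It starts at 0.095 to 0.125, always 35 mm or more from the pointer.
- pointer_line (a point): Tip of the red pointer, a 3 mm wide red blade on a red clip, clamped on the rail's edge nearest the robot, lower than the carriage's top; axes as the stile's. It stands 0 to 0.06 m along +y from the middle of the stile. The stop is set when stop_face and this point have the same position along the stile's y.
- tape: Bystander: yellow tape measure, 66 x 40 x 58 mm, in one of the three spots right of the stand.
- screws: Bystander: open blue box of screws, 100 x 66 x 34 mm, in one of the three spots right of the stand.
- mallet: Bystander: mallet with black grip and a white and grey headed steel head, 270 mm long, left of the stand.
- chisel: Bystander: chisel with black handle, 260 mm long, 30 mm high, lying between the stand and the spirit level.
- level: Bystander: red spirit level, 400 x 24 x 50 mm, beyond the stand.
- cleaner: Bystander: small white bottle with red cap, 60 mm across, 110 mm high, behind on the right.
- screwgun: Bystander: green and black cordless screwdriver, 210 mm long, 62 mm high as it lies on its side, at the back on the left.
Things that resemble listed ones, but are neither listed nor needed, are in the scene too. Several things have the shape of the handle; the one meant has the colours described above.

How it is judged:
On the way, in this order (a step that is already met when the one before it is completed fails the run):
1. the stop stands at the red pointer, at rest (y of stop_face in the frame of pointer_line between -0.005 and 0.005 m and velocity of joint stop between -0.01 and 0.01 m/s), for 0.3 s.
2. the handle is lifted in the gripper (height (world z) of handle above 0.05 m and contact force between the fingers and handle above 2 N), for 0.2 s.
At the end, for the whole second after the job is handed in: Gripper still holds the handle, at rest, pressed on the stile with 4.5 to 40 N: flush within 0.05 rad and 2 mm, along the stile within 0.07 rad, centred across it within 10 mm, end within 6 mm of the stop; stop within 5 mm of the pointer (y of stop_face in the frame of pointer_line between -0.005 and 0.005 m and angle between the z axis of handle and the z axis of stile, either way round below 0.05 rad and angle between the x axis of handle and the y axis of stile, either way round below 0.07 rad and z of handle in the frame of stile between -0.003 and 0.002 m and x of handle in the frame of stile between -0.01 and 0.01 m and y of handle in the frame of stop_face between -0.076 and -0.067 m and contact force between handle and stile between 4.5 and 40 N and contact force between the fingers and handle above 4 N and linear speed of handle below 0.02 m/s); the arm keeps its last pose, push and grip.
It fails at once if the handle is rammed on the stile with more than 70 N (contact force between handle and stile above 70 N).
It fails at once if a bystander is moved by more than 30 mm (distance of any of tape, screws, mallet, chisel, level, cleaner, screwgun from where it was at the start of the episode above 0.03 m).
It also fails if it takes over 61 s, if anything falls off the work surface, if the arm or the gripper's body presses on something with over 40 N, if the wrist force passes 120 N, or if a joint passes its speed limit or range.

## Working session

There is one attempt and no reset: what is moved stays moved. The work goes in short steps, Python scripts to look and compute and a tool call to move; the robot and the scene stay as the last step left them, time stands still between calls to the robot, and variables do not carry over. Pictures are saved under pics/ and viewed, about 8 in all and at most 12, crops included, and the job is handed in when it is done.

Besides the shell and the picture viewer there is one more tool, called after "Call:" by a JSON object that holds its "op" and its "data". drive_tool: Moves the arm, as the interface text tells. Its arguments: {"type":"object","properties":{"targets":{"type":"array"},"grip_force":{"type":"number"}},"required":["targets"]}

```bash
mkdir -p pics; cat > h.py <<'E'
import numpy as np, cv2
from bench import robot
from scipy.spatial.transform import Rotation as R
def grab(n):
    f=robot.grab_frame(n); np.savez(f'{n}.npz',**{k:np.asarray(v) for k,v in f.items()}); return f
def load(n): return np.load(f'{n}.npz')
def cloud(f):
    d=np.asarray(f['depth']); v,u=np.mgrid[:480,:640]
    p=np.stack([(u-f['cx'])/f['fx']*d,-(v-f['cy'])/f['fy']*d,-d],-1)
    V=np.asarray(f['view']); return (p-V[:3,3])@V[:3,:3]
E
python3 - <<'E'
from h import *
for n in('scene','top'):
    f=grab(n); cv2.imwrite(f'pics/{n}0.png',f['frame']); print(n,f.keys(),f['fx'],np.round(f['view'],3).tolist())
print(robot.get_obs())
E
```

```text
scene dict_keys(['frame', 'depth', 'fx', 'fy', 'cx', 'cy', 'view']) 460.04179240146493 [[-0.15, 0.989, 0.009, 0.085], [-0.798, -0.126, 0.589, 0.368], [0.584, 0.081, 0.808, -1.591], [0.0, 0.0, 0.0, 1.0]]
top dict_keys(['frame', 'depth', 'fx', 'fy', 'cx', 'cy', 'view']) 474.386779613703 [[0.02, -1.0, -0.011, 0.014], [0.995, 0.019, 0.094, -0.58], [-0.094, -0.013, 0.995, -1.354], [0.0, 0.0, 0.0, 1.0]]
{'time': 0.1, 'qpos': array([ 1.08726649e+00,  1.04653755e-01,  9.65595905e-02,  1.56391789e+00,
       -2.82939601e-05,  1.35308902e+00]), 'joint_velocities': array([-0.00071296, -0.00038066,  0.00264386, -0.00093875, -0.00016033,
        0.00090466]), 'tau': array([ 6.03288572e-03, -5.58204746e+01,  5.04721034e+01,  1.30666458e-02,
       -2.71212848e-04, -5.58278032e-06]), 'tool_pos': array([0.15748059, 0.57864949, 0.23059871]), 'ee_rot': array([ 0.20777003,  1.56109668, -0.20958324]), 'contact_force': array([ 0.05236605,  0.12483903, -0.51651197]), 'moment': array([0.00472166, 0.02881318, 0.01078588]), 'finger_gap': 0.08530471820492641}
```

View pics/scene0.png

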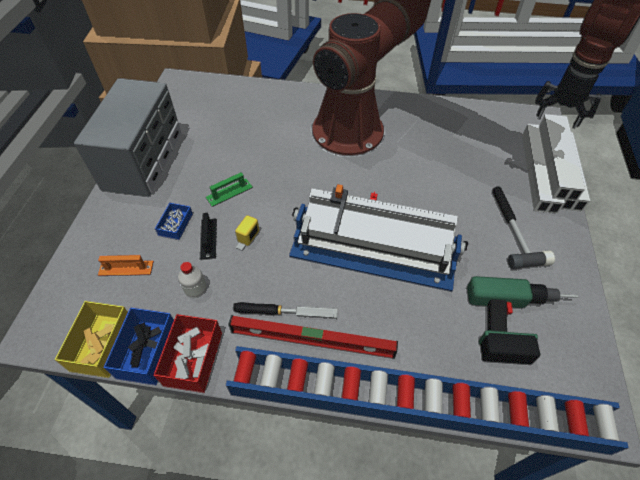

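View pics/top0.png

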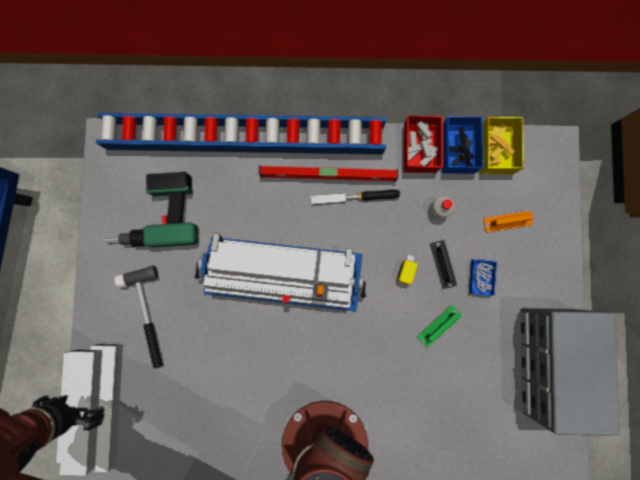

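The scene view shows the stile at about (380,235), with the orange grip at (339,190) and the red pointer at (374,196). The top view has the grip at (320,290), the pointer at (286,298) and the black handle at (443,263), between the tape and the screws.

```bash
python3 - <<'E'
from h import *
T=load('top');S=load('scene')
def hsv(f): return cv2.cvtColor(f['frame'],cv2.COLOR_BGR2HSV)
def box(m,u0,v0,u1,v1):
    k=np.zeros_like(m);k[v0:v1,u0:u1]=1;return m&k
for n,f,bx,rb in(('top',T,(195,225,370,315),None),('scene',S,(290,170,480,290),None)):
    P=cloud(f);H=hsv(f);h,s,v=H[...,0],H[...,1],H[...,2]
    white=box((s<40)&(v>150),*bx)&(P[...,2]>.08)&(P[...,2]<.16)
    p=P[white]; 
    # ransac plane
    rng=np.random.default_rng(0);best=0
    for _ in range(500):
        a,b,c=p[rng.choice(len(p),3,False)];nn=np.cross(b-a,c-a);L=np.linalg.norm(nn)
        if L<1e-4: continue
        nn/=L;inl=abs((p-a)@nn)<.003
        if inl.sum()>best:best=inl.sum();bi=inl
    q=p[bi];c=q.mean(0);z=np.linalg.svd(q-c,full_matrices=False)[2][2];z*=np.sign(z[2])
    print(n,len(p),best,'c',c.round(4),'z',z.round(4),'tilt',np.arccos(z[2]))
    r=cv2.minAreaRect((q[:,:2]*1000).astype(np.float32));print(r, q.min(0),q.max(0))
    orange=box((h>5)&(h<20)&(s>150)&(v>120),*bx);red=box(((h<4)|(h>175))&(s>150)&(v>100),*bx)
    for k,m in(('orange',orange),('red',red)):
        m=m&(P[...,2]>.03);vv,uu=np.nonzero(m);print(k,m.sum(),'px',uu.mean(),vv.mean(),uu.min(),uu.max(),vv.min(),vv.max(),'P',np.median(P[m],0).round(4),P[m].min(0).round(3),P[m].max(0).round(3))
P=cloud(T);H=hsv(T);m=box((H[...,2]<90),425,235,462,292)&(P[...,2]>.003)
q=P[m];print('handle',m.sum(),q.mean(0),q[:,2].max());
for z0,z1 in((.003,.012),(.04,.07)):
    k=(q[:,2]>z0)&(q[:,2]<z1); print(k.sum(),cv2.minAreaRect((q[k][:,:2]*1000).astype(np.float32)),np.median(q[k],0))
a=cv2.resize(T['frame'][220:320,195:375],None,fx=4.4,fy=4.4,interpolation=cv2.INTER_CUBIC)
cv2.imwrite('pics/tc.png',a)
b=cv2.resize(S['frame'][170:290,285:480],None,fx=4,fy=4,interpolation=cv2.INTER_CUBIC);cv2.imwrite('pics/sc.png',b)
E
```

```text
top 5559 3582 c [0.4962 0.1346 0.1337] z [ 0.1633 -0.0132  0.9865] tilt 0.16456199537249316
((490.3397216796875, 131.28396606445312), (389.64044189453125, 120.0700454711914), 84.65431213378906) [ 0.4131371  -0.06332294  0.12158331] [0.56500141 0.32996247 0.14731165]
orange 64 px 319.90625 289.40625 317 323 285 294 P [0.4432 0.0206 0.1909] [0.431 0.013 0.154] [0.454 0.029 0.196]
red 41 px 285.5609756097561 298.1463414634146 283 289 295 301 P [0.4179 0.1119 0.1488] [0.41  0.102 0.139] [0.426 0.119 0.155]
scene 4857 3792 c [0.5009 0.1408 0.1313] z [ 0.1722 -0.0143  0.985 ] tilt 0.17370768365551592
((490.5181884765625, 132.3513641357422), (389.6662292480469, 122.02537536621094), 84.8973388671875) [ 0.41424625 -0.05825479  0.11956956] [0.56446573 0.33145122 0.14599847]
orange 44 px 338.8636363636364 188.3409090909091 336 342 185 192 P [0.4448 0.0221 0.1895] [0.433 0.014 0.185] [1.235 0.092 1.067]
red 36 px 373.44444444444446 195.63888888888889 371 376 192 199 P [0.4182 0.1121 0.1467] [0.409 0.105 0.138] [0.425 0.12  0.156]
handle 624 [ 0.52041227 -0.33289855  0.02810017] 1.402854390138913
351 ((522.0394287109375, -337.1610412597656), (138.95135498046875, 43.6660041809082), 15.625389099121094) [ 0.51943227 -0.33119309  0.0063623 ]
237 ((522.8431396484375, -337.5458679199219), (106.59468078613281, 17.307052612304688), 16.440353393554688) [ 0.52289792 -0.33712949  0.0554968 ]
```

View pics/tc.png

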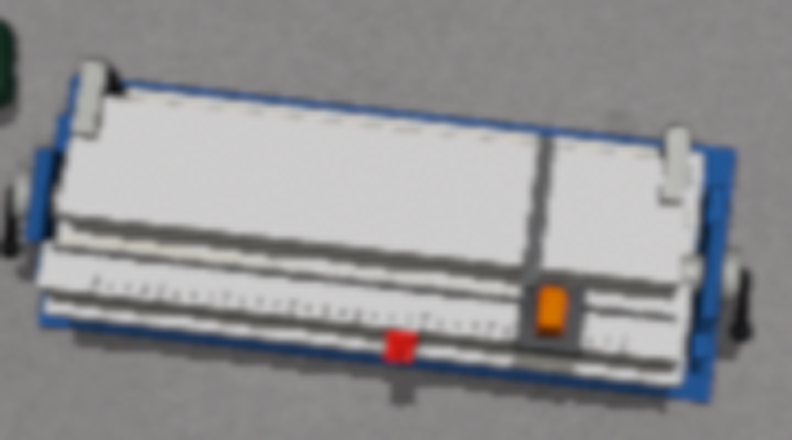

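View pics/sc.png

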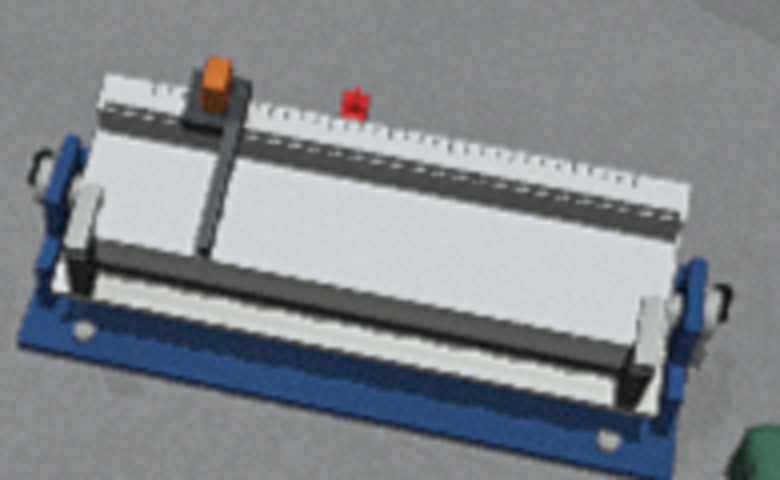

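```bash
cat > m.py <<'E'
from h import *
def hsv(f): return cv2.cvtColor(f['frame'],cv2.COLOR_BGR2HSV)
def box(m,u0,v0,u1,v1):
    k=np.zeros_like(m);k[v0:v1,u0:u1]=1;return m&k
BX={'top':(195,225,370,315),'scene':(290,170,480,290)}
def face(n,f):
    P=cloud(f);H=hsv(f)
    w=box((H[...,1]<40)&(H[...,2]>150),*BX[n])&(P[...,2]>.08)&(P[...,2]<.16)
    p=P[w]; a=np.deg2rad(84.8); yd=-np.array([np.cos(a),np.sin(a),0])
    xd=np.array([yd[1],-yd[0],0]); c0=np.array([.497,.133,.13])
    for it in range(4):
        s=(p-c0)@xd; t=(p-c0)@yd
        k=(abs(s)<.028)&(abs(t)<.15)
        if it: k&=abs((p-c)@z)<.004
        q=p[k];c=q.mean(0);z=np.linalg.svd(q-c,full_matrices=False)[2][2];z*=np.sign(z[2])
    d=p[(abs((p-c)@z)<.004)]
    return P,H,c,z,d,yd
E
python3 - <<'E'
from m import *
for n in('top','scene'):
    f=load(n);P,H,c,z,d,yd=face(n,f)
    y=yd-z*(yd@z);y/=np.linalg.norm(y);x=np.cross(y,z)
    s=(d-c)@x;t=(d-c)@y
    # edges per t-bin -> direction
    bins=np.arange(-.13,.131,.01);lo=[];hi=[]
    for b in bins:
        k=abs(t-b)<.005
        k&=abs(s)<.055
        lo.append(s[k].min());hi.append(s[k].max())
    print(n,'z',z.round(4),'tilt',np.arccos(z[2]).round(4))
    l=np.median(lo);print('lo',np.polyfit(bins,lo,1),'hi',np.polyfit(bins,hi,1));print((np.array(lo)*1000).round(),(np.array(hi)*1000).round())
    sm=np.median(lo)+.038;k=abs(s-sm)<.03
    print('t range',t[k].min(),t[k].max())
    o=c+x*sm
    print('c',c.round(4),'o(by lo)',o.round(4),'y',y.round(4),'x',x.round(4))
    h,ss,v=[H[...,i] for i in range(3)]
    bx=BX[n]
    for nm,m in(('or',(h>5)&(h<20)&(ss>150)&(v>100)),('red',((h<4)|(h>175))&(ss>150)&(v>80))):
        m=box(m,*bx)&(P[...,2]>.1)&(P[...,2]<.25)
        e=(P[m]-o)@np.stack([x,y,z],1)
        if nm=='or':
            e=e[e[:,2]>.04]
        print(nm,len(e),'mean',e.mean(0).round(4),'min',e.min(0).round(4),'max',e.max(0).round(4))
        if nm=='red':
            for zz in np.arange(-.03,.05,.004):
                k=(e[:,2]>=zz)&(e[:,2]<zz+.004)
                if k.any(): print('   z',zz.round(3),k.sum(),'y',e[k][:,1].min().round(4),e[k][:,1].max().round(4),'x',e[k][:,0].mean().round(4))
    arm=box((v<110)&(ss<60),*bx)&(P[...,2]>.1)
    e=(P[arm]-o)@np.stack([x,y,z],1);k=(abs(e[:,0])<.025)&(e[:,2]>.008)&(e[:,2]<.03)&(e[:,1]>.05)
    print('arm',k.sum(),e[k].mean(0),e[k].min(0),e[k].max(0))
E
```

```text
top z [ 0.197  -0.02    0.9802] tilt 0.1994
lo [ 0.00373061 -0.05060593] hi [-0.06691546  0.05067333]
[-52. -50. -52. -51. -51. -51. -50. -51. -49. -52. -51. -50. -51. -50.
 -50. -50. -50. -51. -50. -52. -50. -50. -51. -50. -52. -49. -50.] [54. 55. 55. 54. 55. 54. 53. 54. 53. 55. 54. 55. 54. 54. 52. 54. 52. 54.
 55. 55. 53. 55. 54. 53. 24. 24. 25.]
t range -0.18353178053847344 0.19561116007898083
c [0.5007 0.1362 0.1337] o(by lo) [0.5128 0.1351 0.1313] y [-0.091  -0.9958 -0.002 ] x [-0.9762  0.0888  0.198 ]
or 57 mean [0.0705 0.1209 0.0472] min [0.0587 0.1134 0.0412] max [0.0824 0.1283 0.052 ]
red 41 mean [ 0.0944  0.0326 -0.0012] min [ 0.086   0.0244 -0.0098] max [0.1031 0.041  0.005 ]
   z -0.01 1 y 0.0375 0.0375 x 0.0866
   z -0.006 19 y 0.0244 0.041 x 0.0909
   z -0.002 11 y 0.0256 0.0393 x 0.0978
   z 0.002 10 y 0.0265 0.0401 x 0.0981
arm 26 [0.00195535 0.10535017 0.01784783] [-0.0235388   0.10363043  0.01196034] [0.02462535 0.1070903  0.02153213]Traceback (most recent call last):
  File "<stdin>", line 11, in <module>
    return umr_minimum(a, axis, None, out, keepdims, initial, where)
ValueError: zero-size array to reduction operation minimum which has no identity
```

```bash
python3 - <<'E'
from m import *
n='scene';f=load(n);P,H,c,z,d,yd=face(n,f)
print(c,z,np.arccos(z[2]))
zt=np.array([.197,-.02,.9802]);o=np.array([.5128,.1351,.1313]);y=np.array([-.091,-.9958,-.002]);x=np.cross(y,zt);A=np.stack([x,y,zt],1)
print('c in top frame',((c-o)@A).round(4))
h,ss,v=[H[...,i] for i in range(3)]
for nm,m in(('or',(h>5)&(h<20)&(ss>150)&(v>100)),('red',((h<4)|(h>175))&(ss>150)&(v>80))):
    m=box(m,*BX[n])&(P[...,2]>.1)&(P[...,2]<.25);e=(P[m]-o)@A
    print(nm,len(e),e.mean(0).round(4),e.min(0).round(4),e.max(0).round(4))
    if nm=='red':print((np.c_[np.argwhere(m)[:,::-1],(e*1000).round(),v[m]]).astype(int).tolist())
    # edge fit of face, scene: y dir from far edge
q=d;e=(q-o)@A;k=abs(e[:,2])<.006;e=e[k]
L=[];B=np.arange(-.13,.09,.01)
for b in B:
    s=e[abs(e[:,1]-b)<.005,0];s=s[s<.045];L.append((s.min(),s.max()))
print(np.polyfit(B,np.array(L),1), (np.array(L)*1000).round().T.tolist(), 'ends',e[abs(e[:,0])<.03,1].min(),e[abs(e[:,0])<.03,1].max())
i=cv2.resize(np.hstack([f['frame'][180:210,330:390],load('top')['frame'][280:310,270:330]]),None,fx=6.5,fy=6.5,interpolation=cv2.INTER_NEAREST);cv2.imwrite('pics/px.png',i)
E
```

```text
[0.50143765 0.13964005 0.13164307] [ 0.19019092 -0.01697408  0.98160037] 0.1921266687218852
c in top frame [ 0.0116 -0.0035 -0.002 ]
or 46 [0.0681 0.1185 0.0453] [0.0563 0.1116 0.0339] [0.0801 0.1267 0.0509]
red 36 [ 0.0942  0.0315 -0.0033] [ 0.0871  0.0235 -0.0109] [0.1019 0.0394 0.0047]
[[374, 192, 101, 32, 5, 185], [371, 193, 102, 39, -5, 184], [372, 193, 102, 37, -4, 202], [373, 193, 101, 34, -2, 189], [374, 193, 100, 31, 0, 174], [371, 194, 98, 39, -4, 188], [372, 194, 98, 36, -3, 207], [373, 194, 96, 33, 1, 194], [374, 194, 95, 31, 4, 172], [375, 194, 100, 28, -3, 193], [376, 194, 101, 26, -5, 202], [371, 195, 94, 38, -2, 184], [372, 195, 94, 35, -2, 196], [373, 195, 92, 33, 3, 172], [374, 195, 95, 30, -1, 178], [375, 195, 97, 28, -4, 200], [376, 195, 97, 25, -2, 206], [371, 196, 92, 38, -5, 164], [372, 196, 92, 35, -3, 173], [373, 196, 90, 32, 2, 117], [374, 196, 93, 30, -3, 135], [375, 196, 92, 27, 1, 183], [376, 196, 96, 25, -6, 188], [371, 197, 89, 37, -3, 181], [372, 197, 91, 35, -6, 147], [373, 197, 93, 32, -9, 122], [374, 197, 92, 29, -6, 119], [375, 197, 93, 27, -7, 148], [376, 197, 92, 24, -4, 146], [371, 198, 90, 37, -11, 200], [372, 198, 88, 34, -6, 204], [373, 198, 88, 31, -5, 198], [374, 198, 87, 29, -3, 189], [375, 198, 90, 26, -6, 196], [376, 198, 89, 24, -4, 150], [375, 199, 89, 26, -10, 193]]
[[ 0.00227793 -0.00439174]
 [-0.03859929  0.03581125]] [[-39.0, -39.0, -40.0, -39.0, -39.0, -38.0, -39.0, -38.0, -39.0, -38.0, -38.0, -39.0, -39.0, -39.0, -39.0, -38.0, -38.0, -40.0, -39.0, -39.0, -38.0, -37.0], [37.0, 36.0, 37.0, 36.0, 37.0, 35.0, 36.0, 37.0, 37.0, 35.0, 35.0, 36.0, 36.0, 36.0, 37.0, 35.0, 35.0, 36.0, 34.0, 36.0, 36.0, 36.0]] ends -0.18486288767228332 0.1945488506110342
```

View pics/px.png

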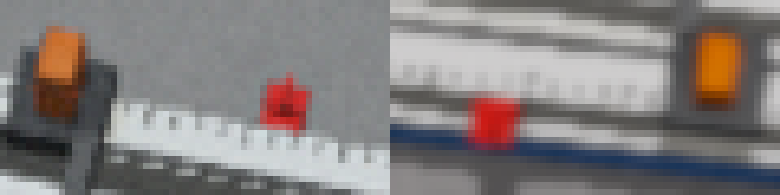

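The enlarged view shows the red blade centred on its clip at about (374,195) in the scene camera. Both cameras agree that the stop must move about 67.5 mm along stile -y.

```bash
cat > g.py <<'E'
from h import *
o=np.array([.5122,.1351,.1305]);z=np.array([.194,-.0185,.981]);z/=np.linalg.norm(z)
y=np.array([-.091,-.9958,0]);y-=z*(y@z);y/=np.linalg.norm(y);x=np.cross(y,z);A=np.stack([x,y,z],1)
def st(p): return o+A@np.array(p)
def tool(tx,ty): return np.stack([tx,ty,np.cross(tx,ty)],1)
def cur():
    s=robot.get_obs();return s,np.array(s['tool_pos']),R.from_rotvec(s['ee_rot'])
def plan(p,M):
    s,p0,R0=cur();t=(R.from_matrix(M)*R0.inv()).as_rotvec()
    print('at',p0.round(4),'q',np.round(s['qpos'],2),'F',np.round(s['contact_force'],1),'gap',round(s['finger_gap'],4),'stileTCP',((p0-o)@A).round(4))
    print(' shift units',((p-p0)/.03).round(2),'turn units',np.rad2deg(t/8).round(2),'to',p.round(4))
E
python3 - <<'E'
from g import *
print('x',x,'y',y,'z',z); print(cur()[2].as_matrix().round(2))
for sg in(1,-1): plan(st([.07,.1197,.10]),tool(-z,sg*y))
E
```

```text
x [-0.97676393  0.08926041  0.19484559] y [-9.11536463e-02 -9.95836555e-01 -7.53485103e-04] z [ 0.1939671  -0.01849686  0.98083364]
[[-0.    0.26  0.96]
 [-0.    0.96 -0.26]
 [-1.   -0.   -0.  ]]
at [0.1575 0.5786 0.2306] q [ 1.09  0.1   0.1   1.56 -0.    1.35] F [ 0.1  0.1 -0.5] gap 0.0853 stileTCP [ 0.4056 -0.4094  0.0212]
 shift units [  9.83 -18.61   0.38] turn units [ -2.06   0.37 -21.15] to [0.4523 0.0203 0.2421]
at [0.1575 0.5786 0.2306] q [ 1.09  0.1   0.1   1.56 -0.    1.35] F [ 0.1  0.1 -0.5] gap 0.0853 stileTCP [ 0.4056 -0.4094  0.0212]
 shift units [  9.83 -18.61   0.38] turn units [0.26 1.38 1.25] to [0.4523 0.0203 0.2421]
```

Call:
{"op": "drive_tool", "data": {"targets": [[[0.49, -0.93, 0.1], [0, 0.07, 0.06], 0], [[0.49, -0.93, 0.1], [0, 0.07, 0.06], 0], [[0.49, -0.93, 0.1], [0, 0.07, 0.06], 0], [[0.49, -0.93, 0.1], [0, 0.07, 0.06], 0], [[0.49, -0.93, 0], [0, 0.07, 0.06], 0], [[0.49, -0.93, 0], [0, 0.07, 0.06], 0], [[0.49, -0.93, 0], [0, 0.07, 0.06], 0], [[0.49, -0.93, 0], [0, 0.07, 0.06], 0], [[0.49, -0.93, 0], [0, 0.07, 0.06], 0], [[0.49, -0.93, 0], [0, 0.07, 0.06], 0], [[0.49, -0.93, 0], [0, 0.07, 0.06], 0], [[0.49, -0.93, 0], [0, 0.07, 0.06], 0]]}}

```text
time: 1.3
tool_pos: [0.3343, 0.2429, 0.2431]
ee_rot: [0.119, 1.684, -0.144]
contact_force: [0.6, 0.5, 0.2]
finger_gap: 0.0429
```

Call:
{"op": "drive_tool", "data": {"targets": [[[0.49, -0.93, 0], [0, 0.07, 0.06], 0], [[0.49, -0.93, 0], [0, 0.07, 0.06], 0], [[0.49, -0.93, 0], [0, 0.07, 0.06], 0], [[0.49, -0.93, 0], [0, 0.07, 0.06], 0], [[0.49, -0.93, 0], [0, 0.07, 0.06], 0], [[0.49, -0.93, 0], [0, 0.07, 0.06], 0], [[0.49, -0.93, 0], [0, 0.07, 0.06], 0], [[0.49, -0.93, 0], [0, 0.07, 0.06], 0], [[0, 0, 0], [0, 0, 0], 0], [[0, 0, 0], [0, 0, 0], 0], [[0, 0, 0], [0, 0, 0], 0]]}}

```text
time: 2.4
tool_pos: [0.4512, 0.0216, 0.2433]
ee_rot: [0.058, 1.763, -0.099]
contact_force: [0.3, 0.2, -0.3]
finger_gap: 0.043
```

```bash
python3 - <<'E'
from g import *
plan(st([.07,.1197,.10]),tool(-z,-y)); plan(st([.07,.1197,.022]),tool(-z,-y))
E
```

```text
at [0.4512 0.0216 0.2433] q [-0.2  -0.09 -0.09  1.76 -0.06 -0.1 ] F [ 0.3  0.2 -0.3] gap 0.043 stileTCP [0.0714 0.1185 0.1009]
 shift units [ 0.04 -0.04 -0.04] turn units [0.26 0.   0.02] to [0.4523 0.0203 0.2421]
at [0.4512 0.0216 0.2433] q [-0.2  -0.09 -0.09  1.76 -0.06 -0.1 ] F [ 0.3  0.2 -0.3] gap 0.043 stileTCP [0.0714 0.1185 0.1009]
 shift units [-0.47  0.   -2.59] turn units [0.26 0.   0.02] to [0.4372 0.0217 0.1656]
```

Call:
{"op": "drive_tool", "data": {"targets": [[[-0.08, 0, -0.43], [0.13, 0, 0], 0], [[-0.08, 0, -0.43], [0.13, 0, 0], 0], [[-0.08, 0, -0.43], [0, 0, 0], 0], [[-0.08, 0, -0.43], [0, 0, 0], 0], [[-0.08, 0, -0.43], [0, 0, 0], 0], [[-0.07, 0, -0.43], [0, 0, 0], 0], [[0, 0, 0], [0, 0, 0], 0], [[0, 0, 0], [0, 0, 0], -1], [[0, 0, 0], [0, 0, 0], -1], [[0, 0, 0], [0, 0, 0], -1], [[0, 0, 0], [0, 0, 0], -1], [[0, 0, 0], [0, 0, 0], -1]], "grip_force": 40}}

```text
time: 3.6
tool_pos: [0.4378, 0.0208, 0.1667]
ee_rot: [0.084, 1.764, -0.068]
contact_force: [-0.7, 0.1, 5.8]
finger_gap: 0.0154
```

```bash
python3 - <<'E'
from g import *
s,p,_=cur()
plan(p-y*.0675,tool(-z,-y))
E
```

```text
at [0.4378 0.0208 0.1667] q [-0.23 -0.14 -0.27  1.63 -0.03 -0.14] F [-0.7  0.1  5.8] gap 0.0154 stileTCP [0.0695 0.1206 0.0232]
 shift units [0.21 2.24 0.  ] turn units [0.   0.01 0.02] to [0.444  0.088  0.1667]
```

Call:
{"op": "drive_tool", "data": {"targets": [[[0.02, 0.22, 0], [0, 0, 0], -1], [[0.02, 0.22, 0], [0, 0, 0], -1], [[0.02, 0.22, 0], [0, 0, 0], -1], [[0.02, 0.22, 0], [0, 0, 0], -1], [[0.02, 0.22, 0], [0, 0, 0], -1], [[0.02, 0.22, 0], [0, 0, 0], -1], [[0.02, 0.22, 0], [0, 0, 0], -1], [[0.02, 0.22, 0], [0, 0, 0], -1], [[0.02, 0.22, 0], [0, 0, 0], -1], [[0.03, 0.26, 0], [0, 0, 0], -1], [[0, 0, 0], [0, 0, 0], -1], [[0, 0, 0], [0, 0, 0], -1]]}}

```text
time: 4.8
tool_pos: [0.4441, 0.088, 0.1667]
ee_rot: [0.084, 1.764, -0.068]
contact_force: [-1.3, -1.4, 5.7]
finger_gap: 0.0152
```

```bash
python3 - <<'E'
from g import *
plan(st([.07,.1206-.0675,.022]),tool(-z,-y))
f=grab('scene');t=grab('top')
a=cv2.resize(f['frame'][170:230,320:420],None,fx=6,fy=6,interpolation=cv2.INTER_CUBIC);b=cv2.resize(t['frame'][260:310,250:350],None,fx=6,fy=6,interpolation=cv2.INTER_CUBIC)
b=cv2.copyMakeBorder(b,0,0,0,0,0);cv2.imwrite('pics/al.png',cv2.resize(np.vstack([a,b]),None,fx=.9,fy=.9))
E
```

```text
at [0.4441 0.088  0.1667] q [-0.09 -0.1  -0.24  1.63  0.   -0.  ] F [-1.3 -1.4  5.7] gap 0.0152 stileTCP [0.0694 0.053  0.0231]
 shift units [-0.03  0.   -0.03] turn units [0.   0.01 0.02] to [0.4433 0.0881 0.1657]
```

View pics/al.png

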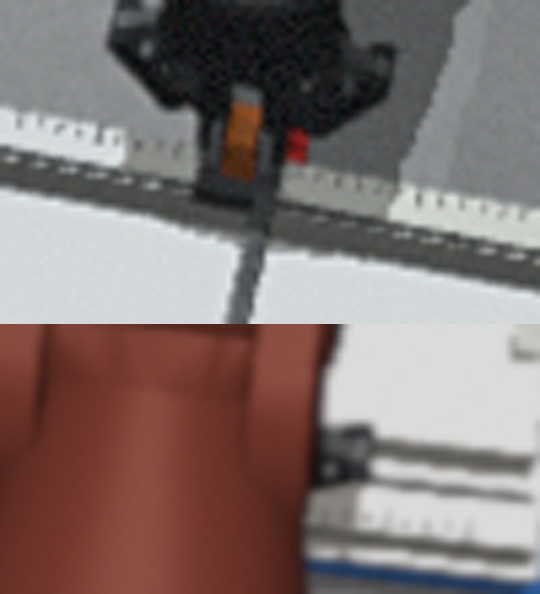

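The stop arm's left side lines up with the red pointer at about (295,145) in the scene crop. I'll release, retract and move to the handle.

Call:
{"op": "drive_tool", "data": {"targets": [[[0, 0, 0], [0, 0, 0], 0], [[0, 0, 0], [0, 0, 0], 0], [[0, 0, 0], [0, 0, 0], 0], [[0, 0, 0], [0, 0, 0], 0], [[0.1, 0, 0.5], [0, 0, 0], 0], [[0.1, 0, 0.5], [0, 0, 0], 0], [[0.1, 0, 0.5], [0, 0, 0], 0], [[0.1, 0, 0.5], [0, 0, 0], 0], [[0.1, 0, 0.5], [0, 0, 0], 0], [[0, 0, 0.2], [0, 0, 0], 0], [[0, 0, 0], [0, 0, 0], 0]]}}

```text
time: 6.0
tool_pos: [0.4591, 0.0882, 0.2474]
ee_rot: [0.084, 1.764, -0.067]
contact_force: [0.5, -0.7, -1.1]
finger_gap: 0.0431
```

```bash
python3 - <<'E'
from g import *
a=np.deg2rad(16.1+90)
plan(np.array([.5226,-.3373,.15]),tool(np.array([0,0,-1.]),np.array([np.cos(a),np.sin(a),0])))
E
```

```text
at [0.4591 0.0882 0.2474] q [-0.09 -0.05 -0.04  1.77  0.    0.  ] F [ 0.5 -0.7 -1.1] gap 0.0431 stileTCP [0.0704 0.0515 0.1053]
 shift units [  2.12 -14.18  -3.25] turn units [ 0.12 -1.4   2.68] to [ 0.5226 -0.3373  0.15  ]
```

Call:
{"op": "drive_tool", "data": {"targets": [[[0.13, -0.89, -0.1], [0.01, -0.09, 0.17], 0], [[0.13, -0.89, -0.1], [0.01, -0.09, 0.17], 0], [[0.13, -0.89, -0.1], [0.01, -0.09, 0.17], 0], [[0.13, -0.89, -0.1], [0.01, -0.09, 0.17], 0], [[0.13, -0.89, -0.1], [0.01, -0.09, 0.17], 0], [[0.13, -0.89, -0.1], [0.01, -0.09, 0.17], 0], [[0.13, -0.89, -0.1], [0.01, -0.09, 0.17], 0], [[0.13, -0.89, -0.1], [0.01, -0.09, 0.17], 0], [[0.13, -0.89, -0.1], [0.01, -0.09, 0.17], 0], [[0.13, -0.89, -0.1], [0.01, -0.09, 0.17], 0], [[0.13, -0.89, -0.1], [0.01, -0.09, 0.17], 0], [[0.13, -0.89, -0.1], [0.01, -0.09, 0.17], 0]]}}

```text
time: 7.2
tool_pos: [0.5052, -0.233, 0.2097]
ee_rot: [-0.147, 1.611, 0.158]
contact_force: [0.5, 0.3, 0.3]
finger_gap: 0.0425
```

Call:
{"op": "drive_tool", "data": {"targets": [[[0.13, -0.89, -0.5], [0, -0.09, 0.17], 0], [[0.13, -0.89, -0.5], [0, -0.09, 0.17], 0], [[0.13, -0.89, -0.5], [0, -0.09, 0.17], 0], [[0.13, -0.89, -0.5], [0, -0.09, 0.17], 0], [[0, 0, 0], [0, 0, 0], 0], [[0, 0, 0], [0, 0, 0], 0], [[0, 0, 0], [0, 0, 0], 0]]}}

```text
time: 7.9
tool_pos: [0.5212, -0.3383, 0.1511]
ee_rot: [-0.226, 1.555, 0.225]
contact_force: [-0.5, -0.2, 0.5]
finger_gap: 0.0427
```

```bash
python3 - <<'E'
from g import *
from m import box,hsv,BX
a=np.deg2rad(16.1+90)
plan(np.array([.5226,-.3373,.030]),tool(np.array([0,0,-1.]),np.array([np.cos(a),np.sin(a),0])))
for n in('top','scene'):
    f=grab(n);P=cloud(f);H=hsv(f);h,ss,v=[H[...,i] for i in range(3)]
    for nm,m in(('or',(h>5)&(h<20)&(ss>150)&(v>100)),('red',((h<4)|(h>175))&(ss>150)&(v>80))):
        m=box(m,*BX[n])&(P[...,2]>.1)&(P[...,2]<.25);e=(P[m]-o)@A
        if nm=='or': e=e[e[:,2]>.035]
        print(n,nm,len(e),e.mean(0).round(4),e.min(0).round(4),e.max(0).round(4))
    arm=box((v<110)&(ss<60),*BX[n])&(P[...,2]>.1);e=(P[arm]-o)@A
    k=(abs(e[:,0])<.025)&(e[:,2]>.008)&(e[:,2]<.03)&(abs(e[:,1]-.04)<.03)
    print('arm',k.sum(),e[k].mean(0).round(4),e[k].min(0),e[k].max(0))
s=load('scene')['frame'];t=load('top')['frame']
cv2.imwrite('pics/al2.png',np.hstack([cv2.resize(s[175:235,330:400],None,fx=5.5,fy=5.5,interpolation=cv2.INTER_CUBIC),cv2.resize(t[250:310,255:325],None,fx=5.5,fy=5.5,interpolation=cv2.INTER_CUBIC)]))
E
```

```text
at [ 0.5212 -0.3383  0.1511] q [-0.79  0.16  0.02  1.42  0.   -1.07] F [-0.5 -0.2  0.5] gap 0.0427 stileTCP [-0.047   0.4706  0.0307]
 shift units [ 0.05  0.03 -4.04] turn units [-0.    0.03 -0.05] to [ 0.5226 -0.3373  0.03  ]
top or 60 [0.0696 0.0532 0.0478] [0.0574 0.0455 0.0379] [0.0811 0.061  0.0549]
top red 38 [ 0.0942  0.0326 -0.0004] [ 0.085   0.0243 -0.0076] [0.1024 0.0416 0.0079]
arm 12 [-0.0029  0.038   0.0182] [-0.02304215  0.03654015  0.01583886] [0.0218735  0.039009   0.02283697]
scene or 48 [0.0664 0.0509 0.0469] [0.0568 0.044  0.0355] [0.0779 0.0588 0.051 ]
scene red 25 [ 0.0945  0.0294 -0.002 ] [ 0.085   0.0238 -0.0094] [0.1027 0.0394 0.0071]
arm 44 [0.0003 0.0355 0.0166] [-0.02347454  0.03215915  0.00808687] [0.02327269 0.03963876 0.02150087]
```

View pics/al2.png

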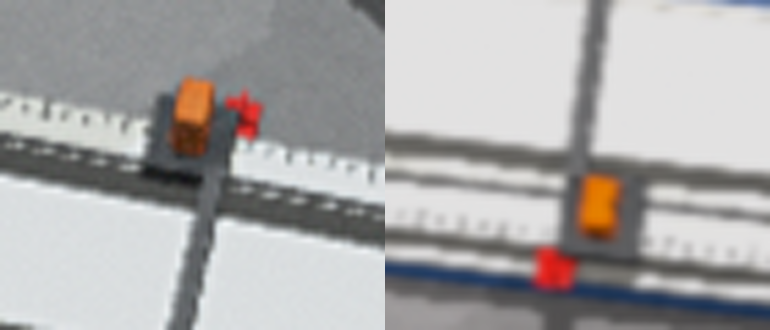

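The stop is set: in both views its butt face lines up with the pointer's middle, at (243,112) and (555,268), to within about 1 mm. Next is the grasp.

Call:
{"op": "drive_tool", "data": {"targets": [[[0.05, 0.03, -0.5], [0, 0, -0.05], 0], [[0, 0, -0.5], [0, 0, 0], 0], [[0, 0, -0.5], [0, 0, 0], 0], [[0, 0, -0.5], [0, 0, 0], 0], [[0, 0, -0.5], [0, 0, 0], 0], [[0, 0, -0.5], [0, 0, 0], 0], [[0, 0, -0.5], [0, 0, 0], 0], [[0, 0, -0.5], [0, 0, 0], 0], [[0, 0, -0.04], [0, 0, 0], 0], [[0, 0, 0], [0, 0, 0], 0]]}}

```text
time: 9.0
tool_pos: [0.5225, -0.338, 0.0293]
ee_rot: [-0.22, 1.556, 0.22]
contact_force: [-0.6, -0.4, 0.4]
finger_gap: 0.0427
```

Call:
{"op": "drive_tool", "data": {"targets": [[[0, 0, 0], [0, 0, 0], -1], [[0, 0, 0], [0, 0, 0], -1], [[0, 0, 0], [0, 0, 0], -1], [[0, 0, 0], [0, 0, 0], -1], [[0, 0, 0], [0, 0, 0], -1], [[0, 0, 0], [0, 0, 0], -1]], "grip_force": 70}}

```text
time: 9.6
tool_pos: [0.5232, -0.3385, 0.0309]
ee_rot: [-0.221, 1.554, 0.218]
contact_force: [-1.5, 1.7, 6.6]
finger_gap: 0.0148
```

```bash
python3 - <<'E'
from g import *
ysf=.0332-.0715
for sg in (1,-1): plan(st([0,ysf,.09+.03]),tool(-z,sg*x))
E
```

```text
at [ 0.5232 -0.3385  0.0309] q [-0.79  0.23 -0.13  1.21  0.   -1.07] F [-1.5  1.7  6.6] gap 0.0148 stileTCP [-0.0725  0.4707 -0.0868]
 shift units [ 0.52 16.99  7.24] turn units [0.94 1.19 8.56] to [0.539  0.171  0.2482]
at [ 0.5232 -0.3385  0.0309] q [-0.79  0.23 -0.13  1.21  0.   -1.07] F [-1.5  1.7  6.6] gap 0.0148 stileTCP [-0.0725  0.4707 -0.0868]
 shift units [ 0.52 16.99  7.24] turn units [ -1.22   1.08 -13.86] to [0.539  0.171  0.2482]
```

Call:
{"op": "drive_tool", "data": {"targets": [[[0, 0, 0.3], [0, 0, 0], -1], [[0, 0, 0.6], [0, 0, 0], -1], [[0, 0, 0.7], [0, 0, 0], -1], [[0, 0, 0.7], [0, 0, 0], -1], [[0, 0, 0.7], [0, 0, 0], -1], [[0, 0, 0.7], [0, 0, 0], -1], [[0, 0, 0.7], [0, 0, 0], -1], [[0, 0, 0.7], [0, 0, 0], -1], [[0, 0, 0.7], [0, 0, 0], -1], [[0, 0, 0.7], [0, 0, 0], -1], [[0, 0, 0.7], [0, 0, 0], -1], [[0, 0, 0.3], [0, 0, 0], -1]]}}

```text
time: 10.8
tool_pos: [0.523, -0.3385, 0.257]
ee_rot: [-0.222, 1.554, 0.218]
contact_force: [0.8, -0.0, -3.9]
finger_gap: 0.0149
```

Call:
{"op": "drive_tool", "data": {"targets": [[[0.02, 0.5, 0], [0.04, 0.05, 0.36], -1], [[0.02, 0.7, 0], [0.04, 0.05, 0.36], -1], [[0.02, 0.7, 0], [0.04, 0.05, 0.36], -1], [[0.02, 0.7, 0], [0.04, 0.05, 0.36], -1], [[0.02, 0.7, 0], [0.04, 0.05, 0.36], -1], [[0.02, 0.7, 0], [0.04, 0.05, 0.36], -1], [[0.02, 0.7, 0], [0.04, 0.05, 0.36], -1], [[0.02, 0.7, 0], [0.04, 0.05, 0.36], -1], [[0.02, 0.7, 0], [0.04, 0.05, 0.36], -1], [[0.02, 0.7, 0], [0.04, 0.05, 0.36], -1], [[0.02, 0.7, 0], [0.04, 0.05, 0.36], -1], [[0.02, 0.7, 0], [0.04, 0.05, 0.36], -1]]}}

```text
time: 12.0
tool_pos: [0.5295, -0.0899, 0.2546]
ee_rot: [-0.636, 1.526, 0.763]
contact_force: [-0.3, -0.9, -3.3]
finger_gap: 0.0149
```

Call:
{"op": "drive_tool", "data": {"targets": [[[0.02, 0.7, 0], [0.04, 0.05, 0.36], -1], [[0.02, 0.7, 0], [0.04, 0.05, 0.36], -1], [[0.02, 0.7, 0], [0.04, 0.05, 0.36], -1], [[0.02, 0.7, 0], [0.04, 0.05, 0.36], -1], [[0.02, 0.7, 0], [0.04, 0.05, 0.36], -1], [[0.02, 0.7, 0], [0.04, 0.05, 0.36], -1], [[0.02, 0.7, 0], [0.04, 0.05, 0.36], -1], [[0.02, 0.7, 0], [0.04, 0.05, 0.36], -1], [[0.02, 0.7, 0], [0.04, 0.05, 0.36], -1], [[0.02, 0.7, 0], [0.04, 0.05, 0.36], -1], [[0.02, 0.7, 0], [0.04, 0.05, 0.36], -1], [[0.02, 0.7, 0], [0.04, 0.05, 0.36], -1]]}}

```text
time: 13.2
tool_pos: [0.5362, 0.1619, 0.2546]
ee_rot: [-1.044, 1.382, 1.302]
contact_force: [0.5, -0.4, -3.4]
finger_gap: 0.0149
```

```bash
python3 - <<'E'
from g import *
ysf=.0332-.0715
plan(st([0,ysf,.05+.03]),tool(-z,x))
E
```

```text
at [0.5362 0.1619 0.2546] q [ 0.05  0.25  0.28  1.8   0.03 -1.45] F [ 0.5 -0.4 -3.4] gap 0.0149 stileTCP [ 0.0031 -0.0289  0.1259]
 shift units [-0.17  0.33 -1.52] turn units [-0.01 -0.03 -0.11] to [0.5312 0.1718 0.209 ]
```

Call:
{"op": "drive_tool", "data": {"targets": [[[-0.06, 0.2, -0.4], [0, -0.01, -0.05], -1], [[-0.06, 0.2, -0.4], [0, -0.01, -0.05], -1], [[-0.06, 0.1, -0.4], [0, 0, 0], -1], [[-0.06, 0, -0.4], [0, 0, 0], -1], [[-0.06, 0, -0.4], [0, 0, 0], -1], [[-0.06, 0, -0.4], [0, 0, 0], -1], [[0, 0, 0], [0, 0, 0], -1], [[0, 0, 0], [0, 0, 0], -1], [[0, 0, 0], [0, 0, 0], -1]]}}

```text
time: 14.1
tool_pos: [0.5267, 0.1747, 0.1834]
ee_rot: [-1.031, 1.386, 1.285]
contact_force: [0.2, 0.8, -3.5]
finger_gap: 0.0152
```

```bash
python3 - <<'E'
from g import *
plan(st([0,.0332-.0715,.03]),tool(-z,x))
f=grab('scene');a=f['frame'][165:285,300:460]
cv2.imwrite('pics/hold.png',cv2.resize(a,None,fx=5,fy=5,interpolation=cv2.INTER_CUBIC))
P=cloud(f);e=(P-o)@A;v=f['frame'].max(-1)
for zz in range(-6,60,4):
    k=(abs(e[...,0])<.045)&(e[...,1]>-.15)&(e[...,1]<.06)&(e[...,2]>=zz/1000)&(e[...,2]<zz/1000+.004)&(v<90)
    if k.sum()>3:print(zz,k.sum(),'x',e[k][:,0].min().round(4),e[k][:,0].max().round(4),'y',e[k][:,1].min().round(4),e[k][:,1].max().round(4))
E
```

```text
at [0.5267 0.1747 0.1834] q [ 0.07  0.21  0.11  1.67  0.03 -1.41] F [ 0.2  0.8 -3.5] gap 0.0152 stileTCP [-0.0003 -0.0408  0.054 ]
 shift units [-0.17 -0.07 -0.78] turn units [-0.01 -0.    0.02] to [0.5215 0.1727 0.16  ]
-6 8 x -0.0417 0.0374 y -0.1277 0.0401
-2 5 x -0.0407 -0.0384 y -0.0544 0.0402
10 5 x -0.0404 0.0202 y 0.0322 0.0358
14 6 x -0.0173 0.0428 y 0.0323 0.0421
22 80 x -0.0234 0.022 y -0.1096 0.029
26 406 x -0.0252 0.0212 y -0.1102 0.0292
30 105 x -0.025 0.0173 y -0.1078 0.0274
34 7 x -0.0095 -0.0029 y -0.0845 0.0102
38 8 x -0.0117 -0.0085 y -0.0918 0.0096
42 10 x -0.0104 -0.0071 y -0.093 0.0105
46 8 x -0.0099 -0.0013 y -0.0905 0.008
50 8 x -0.0105 -0.0067 y -0.0921 0.0113
54 12 x -0.0119 -0.0073 y -0.0913 0.0116
58 12 x -0.0107 -0.0061 y -0.0932 0.0096
```

View pics/hold.png

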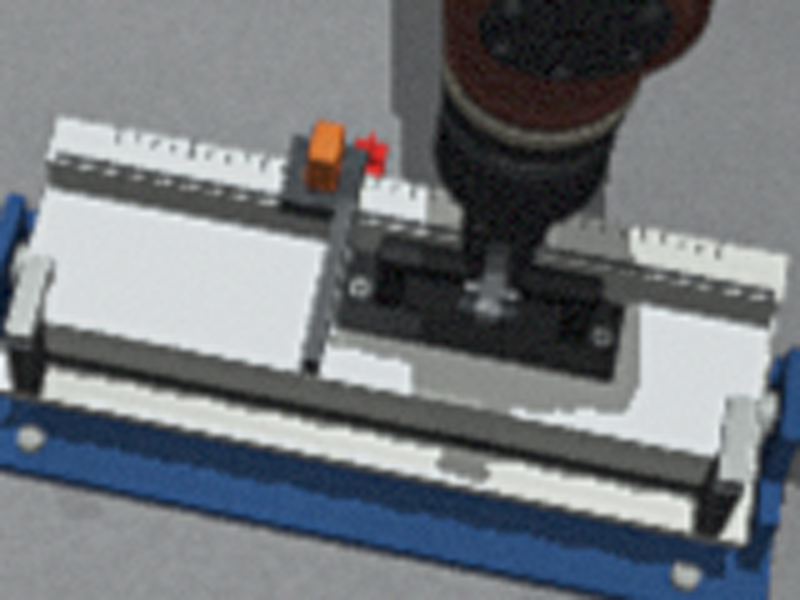

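The view shows the handle over the face, its end about 20 px left of the stop arm at (340,300). I'll check its yaw and tilt numerically before lowering.

```bash
python3 - <<'E'
from g import *
f=load('scene');e=(cloud(f)-o)@A;v=f['frame'].max(-1)
k=(abs(e[...,0])<.03)&(abs(e[...,1]+.04)<.075)&(abs(e[...,2]-.028)<.006)&(v<90)
q=e[k];n=np.linalg.svd(q-q.mean(0),full_matrices=False)[2][2]
print('plate normal',(n*np.sign(n[2])).round(3),q.mean(0).round(4),cv2.minAreaRect((q[:,:2]*1000).astype(np.float32)))
# far edge line
L=[(b,q[abs(q[:,1]-b)<.004,0].min()) for b in np.arange(-.1,.021,.008)];L=np.array(L);print(np.polyfit(L[:,0],L[:,1],1))
w=(abs(e[...,2])<.005)&(v>110)&(abs(e[...,0])<.045);q=e[w]
n=np.linalg.svd(q-q.mean(0),full_matrices=False)[2][2];print('face normal',(n*np.sign(n[2])).round(3),q.mean(0).round(4))
L=np.array([(b,q[abs(q[:,1]-b)<.004,0].min()) for b in np.arange(-.13,.14,.008)]);print(np.polyfit(L[:,0],L[:,1],1))
E
```

```text
plate normal [-0.014 -0.004  1.   ] [-0.0082 -0.0422  0.0281] ((-1.8963375091552734, -40.55268096923828), (47.00348663330078, 139.4803009033203), 0.3750039041042328)
[ 0.00282376 -0.02346199]
face normal [ 0.004 -0.     1.   ] [-0.0065  0.0143 -0.0009]Traceback (most recent call last):
  File "<stdin>", line 10, in <module>
    return umr_minimum(a, axis, None, out, keepdims, initial, where)
ValueError: zero-size array to reduction operation minimum which has no identity
```

Call:
{"op": "drive_tool", "data": {"targets": [[[-0.03, -0.02, -0.12], [0, 0, 0], -1], [[-0.03, -0.02, -0.12], [0, 0, 0], -1], [[-0.03, 0, -0.12], [0, 0, 0], -1], [[-0.03, 0, -0.12], [0, 0, 0], -1], [[-0.02, 0, -0.12], [0, 0, 0], -1], [[0, 0, 0], [0, 0, 0], -1], [[0, 0, 0], [0, 0, 0], -1], [[0, 0, 0], [0, 0, 0], -1]]}}

```text
time: 14.95
tool_pos: [0.5222, 0.1737, 0.1649]
ee_rot: [-1.031, 1.386, 1.286]
contact_force: [-0.1, -0.4, -3.0]
finger_gap: 0.0149
```

Call:
{"op": "drive_tool", "data": {"targets": [[[-0.01, 0, -0.03], [0, 0, 0], -1], [[0, 0, 0], [0, 0, 0], -1], [[0, 0, -0.03], [0, 0, 0], -1], [[0, 0, 0], [0, 0, 0], -1], [[0, 0, 0], [0, 0, 0], -1]]}}

```text
time: 15.45
tool_pos: [0.5218, 0.1737, 0.1629]
ee_rot: [-1.031, 1.386, 1.286]
contact_force: [0.2, 0.1, -2.9]
finger_gap: 0.0148
```

Call:
{"op": "drive_tool", "data": {"targets": [[[-0.01, 0, -0.03], [0, 0, 0], -1], [[0, 0, 0], [0, 0, 0], -1], [[0, 0, 0], [0, 0, 0], -1]]}}

```text
time: 15.75
tool_pos: [0.5215, 0.1737, 0.162]
ee_rot: [-1.031, 1.386, 1.286]
contact_force: [0.3, -0.8, -2.9]
finger_gap: 0.0149
```

Call:
{"op": "drive_tool", "data": {"targets": [[[0, 0, -0.03], [0, 0, 0], -1], [[0, 0, 0], [0, 0, 0], -1], [[0, 0, 0], [0, 0, 0], -1]]}}

```text
time: 16.05
tool_pos: [0.5215, 0.1736, 0.1611]
ee_rot: [-1.031, 1.386, 1.286]
contact_force: [-0.5, -0.6, -4.0]
finger_gap: 0.0146
```

Call:
{"op": "drive_tool", "data": {"targets": [[[-0.01, 0, -0.03], [0, 0, 0], -1], [[0, 0, 0], [0, 0, 0], -1], [[0, 0, 0], [0, 0, 0], -1]]}}

```text
time: 16.35
tool_pos: [0.5214, 0.1736, 0.1609]
ee_rot: [-1.031, 1.386, 1.285]
contact_force: [-0.5, -1.2, 5.7]
finger_gap: 0.015
```

Call:
{"op": "drive_tool", "data": {"targets": [[[0, 0, -0.01], [0, 0, 0], -1], [[0, 0, 0], [0, 0, 0], -1], [[0, 0, 0], [0, 0, 0], -1], [[0, 0, 0], [0, 0, 0], -1], [[0, 0, 0], [0, 0, 0], -1], [[0, 0, 0], [0, 0, 0], -1]]}}

```text
time: 16.95
tool_pos: [0.5214, 0.1737, 0.1609]
ee_rot: [-1.031, 1.386, 1.285]
contact_force: [-2.0, -0.9, 7.0]
finger_gap: 0.0148
```

```bash
python3 - <<'E'
from g import *
from m import box,hsv,BX
plan(st([0,.0332-.0715,.03]),tool(-z,x));print(robot.get_obs()['moment'])
f=grab('scene');P=cloud(f);e=(P-o)@A;v=f['frame'].max(-1)
k=(abs(e[...,0])<.03)&(abs(e[...,1]+.04)<.075)&(abs(e[...,2]-.006)<.006)&(v<80)
q=e[k];r=q
for _ in range(3):
    c=r.mean(0);n=np.linalg.svd(r-c,full_matrices=False)[2][2];n*=np.sign(n[2]);r=q[abs((q-c)@n)<.003]
print('plate',n.round(3),c.round(4),cv2.minAreaRect((q[:,:2]*1000).astype(np.float32)))
w=(abs(e[...,2])<.005)&(v>120)&(abs(e[...,0])<.036)&(abs(e[...,1])<.16);q=e[w]
n=np.linalg.svd(q-q.mean(0),full_matrices=False)[2][2];print('face normal',(n*np.sign(n[2])).round(3),q.mean(0).round(4))
H=hsv(f)
for nm,m in(('or',(H[...,0]>5)&(H[...,0]<20)&(H[...,1]>150)&(H[...,2]>100)),('red',((H[...,0]<4)|(H[...,0]>175))&(H[...,1]>150)&(H[...,2]>80))):
    m=box(m,*BX['scene'])&(P[...,2]>.1)&(P[...,2]<.25);d=e[m];print(nm,len(d),d.mean(0).round(4),d.min(0).round(4),d.max(0).round(4))
cv2.imwrite('pics/end.png',cv2.resize(f['frame'][165:285,300:460],None,fx=5,fy=5,interpolation=cv2.INTER_CUBIC))
E
```

```text
at [0.5214 0.1737 0.1609] q [ 0.06  0.19  0.05  1.62  0.03 -1.42] F [-2.  -0.9  7. ] gap 0.0148 stileTCP [ 0.0004 -0.0393  0.0309]
 shift units [ 0.   -0.03 -0.03] turn units [-0.01 -0.    0.02] to [0.5215 0.1727 0.16  ]
[-0.08681998  0.36966081 -0.03245451]
plate [0.022 0.    1.   ] [-0.007  -0.0426  0.005 ] ((-1.4904651641845703, -38.01836395263672), (47.86174392700195, 140.5907440185547), 0.7975574731826782)
face normal [-0.001 -0.001  1.   ] [-0.0042  0.0168 -0.001 ]
or 53 [0.067  0.0506 0.0448] [0.0547 0.044  0.0222] [0.0795 0.0584 0.0512]
red 25 [ 0.0947  0.0295 -0.0024] [ 0.0867  0.0236 -0.0087] [0.1027 0.039  0.005 ]
```

View pics/end.png

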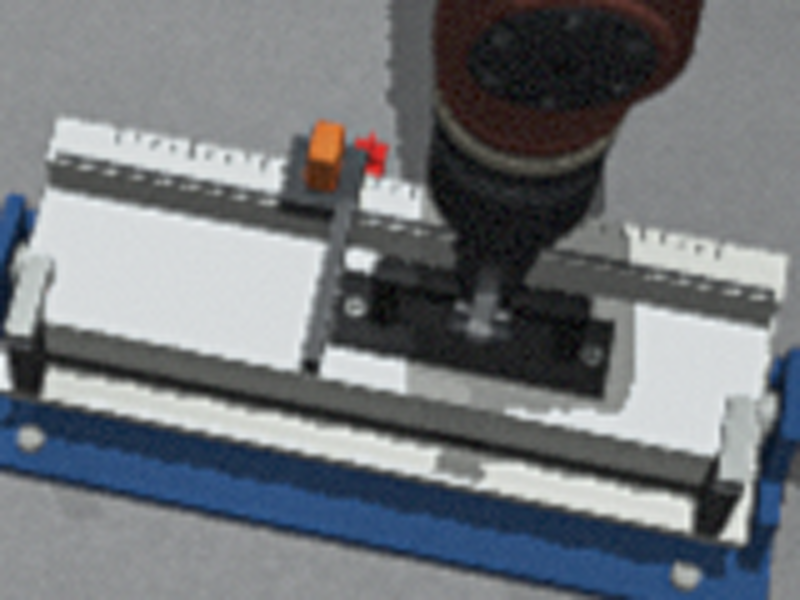

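The handle sits flat on the face, with its end at the stop arm at (335,310), and the stop is still level with the pointer. Handing in.

```bash
python3 -c "
from h import *
print(robot.hand_in()); s=robot.get_obs(); print(s['time'],s['contact_force'],s['finger_gap'])"
```

```text
the job is handed in; nothing more can be done
None
the job is handed in; nothing more can be done
```

I slid the stop to the red pointer, picked up the black handle and pressed it flat on the sloped face against the stop. I handed in at about 17 s of the 61 s allowed, with the gripper still holding the handle. No verdict is reported.

Last checks before handing in:

| Check | Measured | Allowed |
|---|---|---|
| Stop butt face to pointer | about 1 mm (both cameras after release; unchanged in the last scene view) | 5 mm |
| Push on the face | about 10 N | 4.5 to 40 N |
| Tilt off the slope | about 0.02 rad (mostly image noise) | 0.05 rad |
| Angle along the stile | about 0.014 rad | 0.07 rad |
| Centring across the width | within 2 mm | 10 mm |
| Handle centre to stop face, along stile y | -0.069 m (scene camera), -0.072 m (arm position) | -0.076 to -0.067 m |

- **Disagreement on the end gap:** the two figures differ by about 3 mm, because the scene camera reads about 2 mm off along the stile. Both are within the limit.
- **Grip:** the last reading before handing in showed 14.8 mm of opening on the 16 mm bar, at a 70 N grip setting. After handing in, the robot gave no further readings.
- **Bystanders:** I did not measure the other tools and boxes at the end, but none of the moves was planned to touch them and no unexpected force showed up.

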